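Put the bench items back on their shadow mats

TASK

Clear up the repair bench: put the blue screwdriver, the orange clamp, the roll of black tape and the D cell each on the dark foam mat that shows its silhouette, so that each covers its print. The screwdriver and the clamp must lie the same way round as they are drawn, the tape lies flat and the D cell stands upright.

Things in the scene. Friction and masses are not known exactly. Their poses are not given: they have to be found in the camera images.
- screwdriver: Loose screwdriver with a blue handle, lying on the table, 157 mm long. Origin at mid-length on the underside (the point that rests on the table), z up. Its y axis runs along it: the handle (24 mm thick, round, its axis 12 mm up) reaches from y = -4 to +78 mm, the steel blade (4 mm thick) from there to y = -78 mm. Grip the handle across x, for instance at y = +20 mm. 51 g.
- screwdriver_tip (a point): End of the screwdriver's blade, at (0, -78, 8) mm in its frame.
- clamp: Loose orange spring clamp lying flat, 33 x 99 x 17 mm (x, y, z). Origin at its centre on the underside, z up. y runs along it: the two handles, spread apart and with dark grey grips, are at the +y end, the pointed orange jaws at the -y end. It behaves as one rigid piece, with solid sides about 14 mm high; grip it across x near its middle. About 75 g.
- clamp_jaw_end (a point): End of the clamp's jaws, at (0, -48, 8) mm in its frame.
- tape: Loose roll of black tape lying flat, about 60 mm in diameter, 19 mm high; treat its hole as closed. Origin at its centre on the underside, z up. Grip across the diameter.
- battery: Loose D cell standing upright, black with a red foot, 34 mm in diameter, 62 mm high. Origin at the centre of its underside, z up. About 138 g.
- screwdriver_mat: Charcoal foam mat, 50 x 172 mm (x, y), 3 mm thick, printed with a blue screwdriver silhouette. The mat is fixed to the table; origin at the centre of its underside, z up, top at z = 3 mm. When the screwdriver lies on its silhouette, its origin is over the mat's origin and its y axis along the mat's y axis (handle to +y, blade to -y).
- clamp_mat: Charcoal foam mat, 58 x 118 mm (x, y), 3 mm thick, printed with an orange clamp silhouette. The mat is fixed to the table; origin at the centre of its underside, z up, top at z = 3 mm. When the clamp lies on its silhouette, its origin is over the mat's origin and its y axis along the mat's y axis (handles, drawn spread apart with grey ends, to +y; pointed jaws to -y).
- tape_mat: Round charcoal foam mat, 88 mm in diameter, 3 mm thick, printed with a white ring of 60 mm outer diameter at its centre: the place of the tape roll. The mat is fixed to the table; origin at the centre of its underside, z up, top at z = 3 mm. 
- battery_mat: Round charcoal foam mat, 62 mm in diameter, 3 mm thick, printed with a red disc of 34 mm diameter at its centre: the place of the D cell. The mat is fixed to the table; origin at the centre of its underside, z up, top at z = 3 mm. 

How it is judged (in metres and radians):
At the end, for the whole second after the job is handed in: Each item at rest on its own mat, its origin no higher than 9 mm and horizontally within 13 mm (screwdriver), 12 mm (clamp, tape) or 10 mm (D cell) of the mat's; screwdriver and clamp the drawn way round within 0.2 rad; all flat, the D cell upright, within 0.15 rad (screwdriver 0.17) (horizontal distance between screwdriver and screwdriver_mat below 0.013 m and height (world z) of each of screwdriver, clamp, tape, battery below 0.009 m and linear speed of each of screwdriver, clamp, tape, battery below 0.02 m/s and angle between screwdriver's own y axis and vertical above 1.4 rad and horizontal distance between clamp and clamp_mat below 0.012 m and angle between each of clamp, tape, battery's own z axis and vertical below 0.15 rad and horizontal distance between tape and tape_mat below 0.012 m and horizontal distance between battery and battery_mat below 0.01 m and angle between the y axis of screwdriver and the y axis of screwdriver_mat, either way round below 0.2 rad and y of screwdriver_tip in the frame of screwdriver_mat below -0.05 m and angle between the y axis of clamp and the y axis of clamp_mat, either way round below 0.2 rad and y of clamp_jaw_end in the frame of clamp_mat below -0.025 m); the robot touches nothing.
It also fails if it takes over 112 s, if anything falls off the work surface, if the arm or the gripper's body presses on something with over 40 N, if the wrist force passes 120 N, or if a joint passes its speed limit or range.

ROBOT

A 6-joint arm with a two-finger parallel gripper is mounted at the origin on a cart in front of the work surface, level with it; the furniture and walls round the work are solid. World frame = base frame: x ahead of the robot, y to its left, z up, the work surface at z = 0. Lengths are in mm, angles in rad, forces in N, time in s.
With the tool pointing down it reaches from about 400 to 925 mm from the base axis. Payload 12.5 kg.
Tool frame: the origin (TCP) lies on the centre line of the jaws, within the pads' length; the fingertips stand 17 mm ahead of it and the grasp point (between the pads) lies 2 mm behind it; z points along the fingers, y is the line along which they close (so a half turn about z gives the same grasp; the last joint's range is limited). The gripper opens to 95 mm and grips with 3 to 60 N. Pads are 20 mm wide; open, the fingers measure 119 mm over their backs; the gripper's body (75 mm by 180 mm) begins 59 mm behind the grasp point.
Start: joints at [1.215, 0.491, 1.559, -0, 1.092, -0.106], TCP at [154.488, 605.622, 231.661] pointing down, gripper open.
Joint ranges: [-3.1, 3.1], [-0.84, 2.19], [0.05, 2.79], [-1.13, 4.28], [0.06, 2.93], [-2.69, 2.69]. Speed limits (rad/s): [2.22, 2.22, 2.79, 3.14, 3.14, 3.14].

INTERFACE

Orientations are given as [roll, pitch, yaw] about the fixed x, y, z axes, in that order (R = Rz(yaw) Ry(pitch) Rx(roll)).
In Python, from cell import env gives the robot as it stands.
- The arm moves only by the tool drive_tool, never from a script. Its argument "deltas" is text: rows parted by semicolons, each of 4 numbers parted by spaces: the shift along the world's x, y, z normalised to -1 to 1, where 1 is 100 mm, then the turn about the world's z normalised to -1 to 1, where 1 is 180 degrees. A call has 1 to 10 rows; each row shifts and turns the commanded pose from where the row before left it; what a row does not reach is not made up. A row lasts 1/12 s, in which the tool goes at most 41.7 mm and 7.16 degrees, less where a joint would pass 70% of its speed; a pose out of reach is approached as far as the arm can. A call with a number of a shift or a turn outside -1 to 1 is refused whole. A call with a gripper value outside its range is refused whole. "gripper" is the closure, from 0 (fully open) to 1 (shut), set as the call begins (left out, the last holds). The fingers move at their own pace and stop on an object; the grip force is fixed at half the most. Time passes only in rows, so rows that do not move let the fingers close. It gives the time, the measured TCP pose, the force, the opening and the grip force at its end, in the units of the state.
- env.state(): the state, without advancing time (a new reading comes with each control period).
- env.read_camera(name): name is "side" or "top" or "wrist"; returns (picture, depth): 420x560x3 uint8, red, green, blue; 420x560 float32, mm along the optical axis (not along the pixel's ray), 0 where there is no reading.
- env.camera_params(name): a dict with "mtx" (3x3 intrinsics, pixels), "camera_from_world" (4x4, takes a point from world to camera coordinates); the wrist camera has in their place "mount" (4x4, takes a point from camera to tool coordinates, whose origin is the TCP and whose axes are the flange's). Camera axes: x right, y down, z forward; pixel columns grow to the right and rows downward; lengths in mm; the calibration is good to about 2 mm. A picture is of the moment at which its call begins: read the wrist's pose just before it. camera_params takes no time and is no camera call.
- env.job_done(): hands the job in; it is judged then, once.
The state is a dict: "t": time; "joints": joint angles; "qvel": joint speeds; "tau": joint torques, N m; "eef_pos": TCP position; "tcp_rot": TCP orientation; "ft_force": force on the tool from outside, world axes, zero at the start; "moment": the same for the moment, N m; "opening": opening from 0.0 (shut) to 1.0 (fully open); "grip_force": force on a finger pad.
Only numpy, scipy, OpenCV 4.12 (cv2) and the standard library are available. Lean on these libraries where they do the work, as an engineer would, in place of code of your own. Each camera call takes 0.05 s, during which the arm holds its last target. There are 200 camera calls.

## Working session

There is one attempt and no reset: what is moved stays moved. The work goes in short steps, Python scripts to look and compute and a tool call to move; the robot and the scene stay as the last step left them, time stands still between calls to the robot, and variables do not carry over. Pictures are saved under pics/ and viewed, at most 14 in all, crops included, and the job is handed in when it is done.

Besides the shell and the picture viewer there is one more tool, called after "Request:" by a JSON object that holds its "fn" and its "kwargs", one argument or row to a line. drive_tool: Moves the arm, as the interface text tells. Its arguments: {"type":"object","properties":{"deltas":{"type":"string"},"gripper":{"type":"number"}},"required":["deltas"]}

```bash
mkdir -p pics
cat > h.py <<'E'
import numpy as np, cv2
from cell import env
def snap(name,f):
    im,d=env.read_camera(name); cv2.imwrite(f'pics/{f}.png',im[:,:,::-1]); np.save(f'pics/{f}.npy',d); return im,d
def world(name,u,v,z):
    p=env.camera_params(name); T=np.linalg.inv(p['camera_from_world']); r=T[:3,:3]@np.linalg.inv(p['mtx'])@[u,v,1]; o=T[:3,3]
    return (o+r*(z-o[2])/r[2]).round(1)
E
python3 - <<'E'
from h import *
print(env.state()); 
for n in('top','side'): snap(n,n+'0'); print(env.camera_params(n))
print(env.camera_params('wrist'))
E
```

```text
{'t': 0.0, 'joints': array([ 1.21536763e+00,  4.91575447e-01,  1.55947483e+00,  2.34636402e-08,
        1.09170340e+00, -1.05612178e-01]), 'qvel': array([ 0.00182451, -0.00080903,  0.00114793, -0.00089113, -0.00309604,
        0.00017629]), 'tau': array([-1.11732646e-03, -6.12647724e+01, -2.58172470e+01,  6.91712089e-02,
        4.82773839e-02, -1.37747234e-04]), 'eef_pos': array([154.4185379 , 605.37829108, 231.04313215]), 'tcp_rot': array([-3.14043811e+00, -1.22410480e-04,  2.89177606e+00]), 'ft_force': array([-0.04691729,  0.87949816,  0.31306203]), 'moment': array([-0.04787874,  0.02720075, -0.03919223]), 'grip_force': 0.0, 'opening': 0.9998679233511693}
{'mtx': array([[382.52563986,   0.        , 277.24050875],
       [  0.        , 382.52563986, 210.2218115 ],
       [  0.        ,   0.        ,   1.        ]]), 'camera_from_world': array([[-2.05167418e-02, -9.99622620e-01,  1.82669570e-02,
         1.99746607e+00],
       [-9.80051917e-01,  1.64958193e-02, -1.98055869e-01,
         5.66412131e+02],
       [ 1.97679798e-01, -2.19660274e-02, -9.80020505e-01,
         7.87664538e
[... 432 characters left out ...]
37365341e+02],
       [ 2.34427827e-01,  7.15255216e-01, -6.58371909e-01,
         1.01031685e+03],
       [ 0.00000000e+00,  0.00000000e+00,  0.00000000e+00,
         1.00000000e+00]])}
{'mtx': array([[292.87401617,   0.        , 276.55888016],
       [  0.        , 292.87401617, 208.81838117],
       [  0.        ,   0.        ,   1.        ]]), 'mount': array([[-5.14521611e-04, -9.60172771e-01, -2.79406487e-01,
         7.88576401e+01],
       [ 9.99999689e-01, -3.27111279e-04, -7.17370988e-04,
         2.78505793e-01],
       [ 5.97403076e-04, -2.79406769e-01,  9.60172641e-01,
        -1.51988506e+02],
       [ 0.00000000e+00,  0.00000000e+00,  0.00000000e+00,
         1.00000000e+00]])}
```

View pics/top0.png

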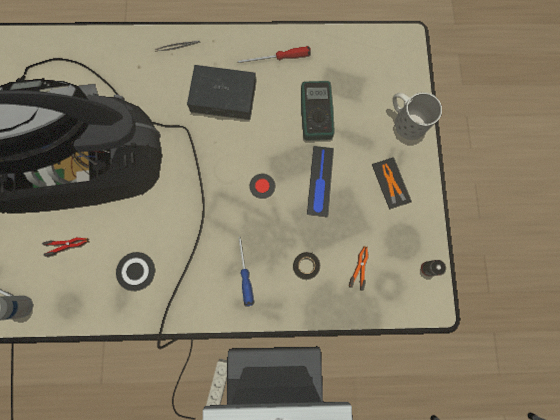

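View pics/side0.png

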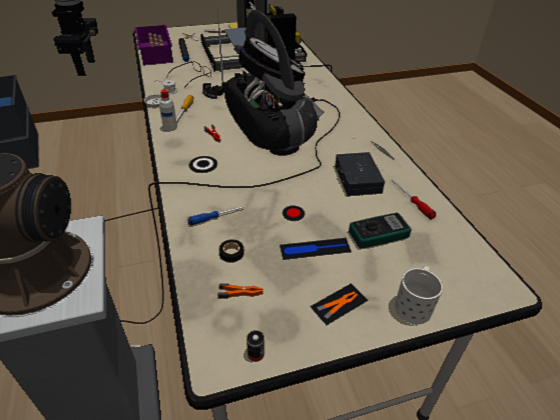

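The top view shows the tools at about: screwdriver (245,270), tape (306,265), clamp (360,268) and cell (433,268). The mats are at: tape (135,271), cell (262,186), screwdriver (320,181) and clamp (391,183). I'll enlarge these for accuracy.

Run:
```python
import cv2
im=cv2.imread('pics/top0.png')
cv2.imwrite('pics/c1.png',cv2.resize(im[140:315,225:455],None,fx=3.4,fy=3.4,interpolation=cv2.INTER_CUBIC))
```

```text
(no output)
```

View pics/c1.png

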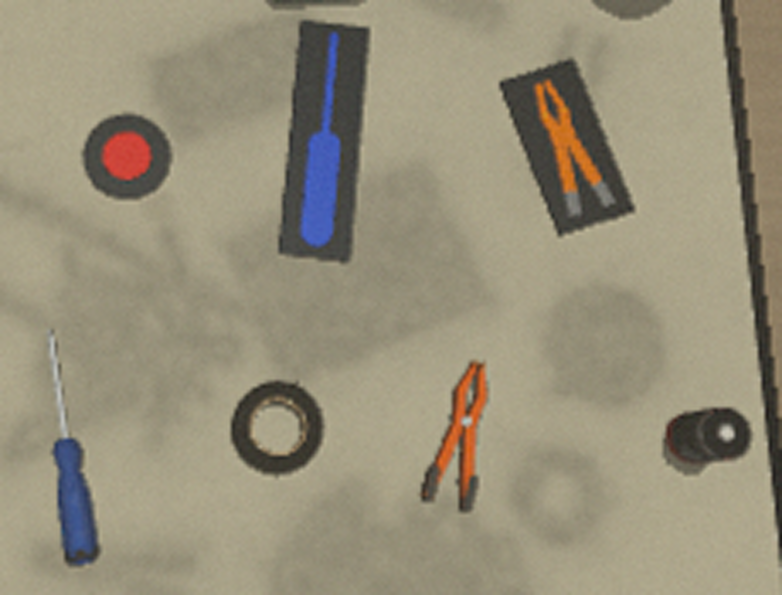

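The crop shows both mats with their drawn directions: blade/jaws up, handles down. The screwdriver's tip is at (52,330) and its end at (82,560). The clamp's jaws are at (477,362) and its grips at (429,497) and (467,508).

Run:
```python
from h import *
def w(x,y,z): return world('top',225+(x+.5)/3.4-.5,140+(y+.5)/3.4-.5,z)
def pair(n,plus,minus):
    d=plus-minus; print(n,(plus+minus)/2,'len',np.hypot(*d[:2]).round(1),'y-axis deg',np.degrees(np.arctan2(d[1],d[0])).round(1))
pair('sd',w(82,560,12),w(52,330,8))
pair('clamp',w(448,503,10),w(477,362,10))
m=[w(*p,3) for p in[(302,21),(369,29),(351,263),(279,253)]]; pair('sdmat',(m[2]+m[3])/2,(m[0]+m[1])/2)
pair('sdprint',w(317,246,3),w(334,32,3))
m=[w(*p,3) for p in[(500,82),(574,59),(634,212),(561,236)]]; pair('clmat',(m[2]+m[3])/2,(m[0]+m[1])/2)
print('tape',w(277,427,19)); print('bat',w(727,432,62)); print('batmat',w(127,156,3))
im=cv2.imread('pics/top0.png').astype(int)
for n,(u0,u1,v0,v1),f,z in[('tapemat',(110,160,248,295),lambda a:a.max(2)<100,3),('tapemat ring',(110,160,248,295),lambda a:a.min(2)>190,3),('batdisc',(245,280,168,204),lambda a:a[...,2]-a[...,1]>60,3),('tape',(288,325,247,285),lambda a:a.max(2)<90,15)]:
    y,x=np.nonzero(f(im[v0:v1,u0:u1])); u,v=u0+(x.min()+x.max())/2,v0+(y.min()+y.max())/2; print(n,len(x),u,v,world('top',u,v,z),world('top',u0+x.mean(),v0+y.mean(),z))
```

```text
sd [439.7  67.6  10. ] len 152.9 y-axis deg -172.6
clamp [ 441.75 -196.7    10.  ] len 96.3 y-axis deg 164.7
sdmat [ 647.65  -114.475    3.   ] len 171.0 y-axis deg 172.7
sdprint [ 649.25 -114.65    3.  ] len 157.0 y-axis deg 173.2
clmat [ 639.925 -285.       3.   ] len 117.7 y-axis deg -163.2
tape [446.8 -71.7  19. ]
bat [ 435.8 -351.9   62. ]
batmat [637.7  25.2   3. ]
tapemat 812 135.0 271.0 [442.4 314.8   3. ] [441.9 314.7   3. ]
tapemat ring 198 134.5 271.0 [442.4 316.    3. ] [442.6 315.4   3. ]
batdisc 159 262.0 185.5 [637.8  25.2   3. ] [638.1  25.8   3. ]
tape 331 306.0 265.0 [447.6 -71.8  15. ] [446.5 -70.9  15. ]
```

Request:
{"fn": "drive_tool", "kwargs": {
  "deltas": ".166 -.338 -.07 .0075;.166 -.338 -.07 .0075;.166 -.338 -.07 .0075;.166 -.338 -.07 .0075;.166 -.338 -.07 .0075;.166 -.338 -.07 .0075;.166 -.338 -.07 .0075;.166 -.338 -.07 .0075;.166 -.338 -.07 .0075;.166 -.338 -.07 .0075",
  "gripper": 0.4
}}

```text
t: 0.93
eef_pos: [320.7, 266.0, 161.4]
tcp_rot: [3.141, 0.0, 3.129]
ft_force: [1.6, 0.6, -0.5]
opening: 0.601
grip_force: 0.0
```

Request:
{"fn": "drive_tool", "kwargs": {
  "deltas": ".166 -.338 -.07 .0075;.166 -.338 -.07 .0075;.166 -.338 -.07 .0075;.166 -.338 -.07 .0075;.166 -.338 -.07 .0075;.166 -.338 -.07 .0075;0 0 0 0;0 0 0 0;0 0 0 0"
}}

```text
t: 1.68
eef_pos: [419.7, 64.9, 119.5]
tcp_rot: [3.141, -0.001, -3.016]
ft_force: [-0.1, 0.8, -0.4]
opening: 0.597
grip_force: 0.0
```

```bash
python3 -c "
from h import *
snap('wrist','w1')"
```

```text
(no output)
```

View pics/w1.png

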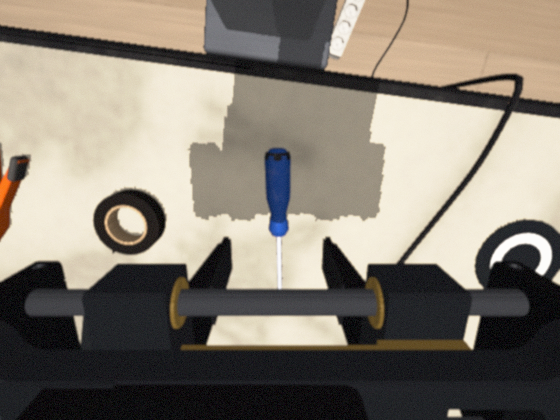

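The screwdriver is centred between the fingers, with its axis along column 278 and the handle end at row 150, which matches the prediction. Next I descend and grip.

Request:
{"fn": "drive_tool", "kwargs": {
  "deltas": "0 0 -.25 0;0 0 -.25 0;0 0 -.25 0;0 0 -.15 0;0 0 -.095 0;0 0 0 0;0 0 0 0"
}}

```text
t: 2.32
eef_pos: [419.7, 65.8, 20.3]
tcp_rot: [3.141, -0.001, -3.013]
ft_force: [-0.3, 0.1, -0.0]
opening: 0.602
grip_force: 0.0
```

Request:
{"fn": "drive_tool", "kwargs": {
  "deltas": "0 0 0 0;0 0 0 0;0 0 0 0;0 0 0 0;0 0 0 0;0 0 0 0;0 0 0 0;0 0 0 0",
  "gripper": 1
}}

```text
t: 2.98
eef_pos: [420.2, 64.8, 20.3]
tcp_rot: [3.142, 0.0, -3.015]
ft_force: [-0.1, 0.5, 3.6]
opening: 0.211
grip_force: 30.0
```

Request:
{"fn": "drive_tool", "kwargs": {
  "deltas": "0 0 .2 0;0 0 .3 0;.261 -.2215 .1 -.01;.261 -.2215 0 -.01;.261 -.2215 0 -.01;.261 -.2215 0 -.01;.261 -.2215 0 -.01;.261 -.2215 0 -.01;.261 -.2215 0 -.01;.261 -.2215 0 -.01"
}}

```text
t: 3.82
eef_pos: [629.7, -113.7, 79.9]
tcp_rot: [3.141, -0.001, 3.016]
ft_force: [0.4, -0.0, -0.0]
opening: 0.215
grip_force: 30.0
```

Request:
{"fn": "drive_tool", "kwargs": {
  "deltas": "0 0 0 0;0 0 -.2 0;0 0 -.2 0;0 0 -.1 0;0 0 -.05 0;0 0 0 0;0 0 0 0;0 0 0 0"
}}

```text
t: 4.48
eef_pos: [629.3, -112.3, 26.0]
tcp_rot: [-3.142, 0.001, 3.018]
ft_force: [0.1, -0.7, -0.3]
opening: 0.211
grip_force: 30.0
```

Request:
{"fn": "drive_tool", "kwargs": {
  "deltas": "0 0 -.02 0;0 0 0 0;0 0 0 0"
}}

```text
t: 4.73
eef_pos: [629.0, -112.3, 23.5]
tcp_rot: [3.142, 0.0, 3.018]
ft_force: [0.2, -0.2, 0.5]
opening: 0.21
grip_force: 30.0
```

Request:
{"fn": "drive_tool", "kwargs": {
  "deltas": "0 0 0 0;0 0 0 0;0 0 0 0;0 0 0 0;0 0 .2 0;0 0 .3 0;0 0 .3 0;0 0 0 0;0 0 0 0",
  "gripper": 0.4
}}

```text
t: 5.48
eef_pos: [629.5, -112.5, 104.8]
tcp_rot: [-3.141, 0.003, 3.018]
ft_force: [0.3, -0.2, 0.3]
opening: 0.602
grip_force: 0.0
```

Request:
{"fn": "drive_tool", "kwargs": {
  "deltas": "-.3125 -.1405 0 -.0076;-.3125 -.1405 0 -.0076;-.3125 -.1405 0 -.0076;-.3125 -.1405 0 -.0076;-.3125 -.1405 0 -.0076;-.3125 -.1405 0 -.0076;0 0 0 0;0 0 0 0"
}}

```text
t: 6.15
eef_pos: [440.2, -197.1, 102.6]
tcp_rot: [3.141, -0.001, 2.872]
ft_force: [0.5, -1.0, 0.7]
opening: 0.596
grip_force: 0.0
```

```bash
python3 -c "
from h import *
snap('wrist','w2')"
```

```text
(no output)
```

View pics/w2.png

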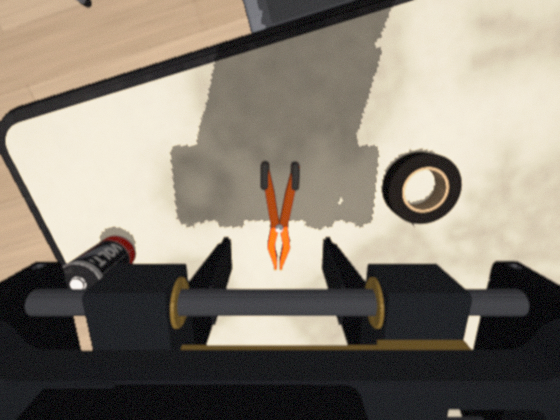

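The clamp is symmetric about column 279 with the grips at row 161, so the TCP is over its origin. Next I descend and grip.

Request:
{"fn": "drive_tool", "kwargs": {
  "deltas": "0 0 -.25 0;0 0 -.25 0;0 0 -.2 0;0 0 -.135 0;0 0 0 0;0 0 0 0"
}}

```text
t: 6.7
eef_pos: [442.3, -196.1, 18.6]
tcp_rot: [3.141, -0.001, 2.876]
ft_force: [0.4, -0.6, -0.4]
opening: 0.599
grip_force: 0.0
```

Request:
{"fn": "drive_tool", "kwargs": {
  "deltas": "0 0 0 0;0 0 0 0;0 0 0 0;0 0 0 0;0 0 0 0;0 0 0 0;0 0 0 0",
  "gripper": 1
}}

```text
t: 7.28
eef_pos: [441.4, -196.7, 19.7]
tcp_rot: [3.142, 0.0, 2.874]
ft_force: [-0.2, 0.2, 0.3]
opening: 0.272
grip_force: 29.9
```

Request:
{"fn": "drive_tool", "kwargs": {
  "deltas": "0 0 .2 0;0 0 .3 0;.248 -.1104 .1 .0223;.248 -.1104 0 .0223;.248 -.1104 0 .0223;.248 -.1104 0 .0223;.248 -.1104 0 .0223;.248 -.1104 0 .0223;.248 -.1104 0 .0223;.248 -.1104 0 .0223"
}}

```text
t: 8.12
eef_pos: [640.7, -285.5, 79.6]
tcp_rot: [3.141, -0.0, -2.845]
ft_force: [0.5, 0.0, -0.1]
opening: 0.271
grip_force: 29.9
```

Request:
{"fn": "drive_tool", "kwargs": {
  "deltas": "0 0 0 0;0 0 -.2 0;0 0 -.2 0;0 0 -.1 0;0 0 -.05 0;0 0 0 0;0 0 0 0;0 0 0 0"
}}

```text
t: 8.78
eef_pos: [640.2, -285.2, 25.7]
tcp_rot: [-3.141, 0.001, -2.849]
ft_force: [0.8, 0.3, -0.7]
opening: 0.271
grip_force: 29.9
```

Request:
{"fn": "drive_tool", "kwargs": {
  "deltas": "0 0 -.025 0;0 0 0 0;0 0 0 0"
}}

```text
t: 9.03
eef_pos: [640.1, -285.2, 22.7]
tcp_rot: [-3.141, 0.001, -2.849]
ft_force: [0.4, -1.2, 1.4]
opening: 0.268
grip_force: 29.9
```

Request:
{"fn": "drive_tool", "kwargs": {
  "deltas": "0 0 0 0;0 0 0 0;0 0 0 0;0 0 0 0;0 0 .2 0;0 0 .3 0;0 0 .4 0;0 0 0 0;0 0 0 0",
  "gripper": 0.3
}}

```text
t: 9.78
eef_pos: [640.6, -285.4, 114.7]
tcp_rot: [-3.139, 0.003, -2.848]
ft_force: [-0.6, 0.1, -1.0]
opening: 0.697
grip_force: 0.0
```

Request:
{"fn": "drive_tool", "kwargs": {
  "deltas": "-.341 -.111 0 -.0294;-.341 -.111 0 -.0294;-.341 -.111 0 -.0294;-.341 -.111 0 -.0294;-.341 -.111 0 -.0294;-.341 -.111 0 -.0294;0 0 0 0;0 0 0 0;0 0 0 0"
}}

```text
t: 10.53
eef_pos: [435.3, -351.6, 111.6]
tcp_rot: [3.141, -0.0, 2.881]
ft_force: [0.7, -0.3, 0.6]
opening: 0.702
grip_force: 0.0
```

```bash
python3 -c "
from h import *
print(env.state()['eef_pos'],env.state()['tcp_rot'])
snap('wrist','w3');snap('top','top1')"
```

```text
[ 435.2883515  -351.62162286  111.62833751] [ 3.14106635e+00 -4.63972849e-04  2.88079803e+00]
```

View pics/w3.png

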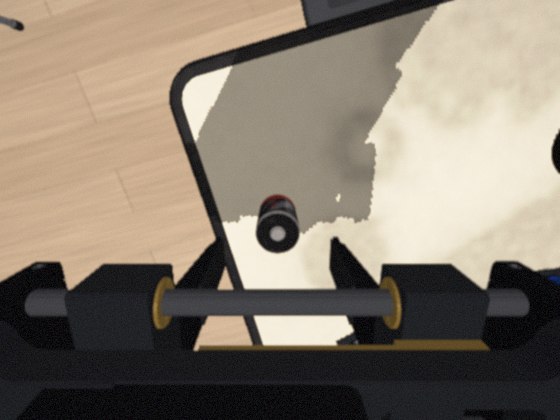

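The cell's terminal is at (278,233), within 2 mm of the TCP axis. Next I descend to mid-height and grip.

Request:
{"fn": "drive_tool", "kwargs": {
  "deltas": "0 0 -.25 0;0 0 -.25 0;0 0 -.2 0;0 0 -.1 0;0 0 0 0;0 0 0 0"
}}

```text
t: 11.13
eef_pos: [435.7, -351.3, 32.1]
tcp_rot: [3.141, -0.001, 2.882]
ft_force: [-0.4, -0.4, 0.5]
opening: 0.702
grip_force: 0.0
```

Request:
{"fn": "drive_tool", "kwargs": {
  "deltas": "0 0 0 0;0 0 0 0;0 0 0 0;0 0 0 0;0 0 0 0;0 0 0 0;0 0 0 0",
  "gripper": 1
}}

```text
t: 11.72
eef_pos: [435.3, -351.7, 32.5]
tcp_rot: [-3.142, 0.0, 2.88]
ft_force: [-0.5, 1.1, 4.5]
opening: 0.346
grip_force: 30.0
```

Request:
{"fn": "drive_tool", "kwargs": {
  "deltas": "0 0 .2 0;0 0 .3 0;.17 .314 .3 0;.17 .314 0 0;.17 .314 0 0;.17 .314 0 0;.17 .314 0 0;.17 .314 0 0;.17 .314 0 0;.17 .314 0 0"
}}

```text
t: 12.55
eef_pos: [569.8, -102.0, 108.8]
tcp_rot: [3.142, -0.0, 2.88]
ft_force: [1.2, -0.9, -1.5]
opening: 0.349
grip_force: 30.0
```

Request:
{"fn": "drive_tool", "kwargs": {
  "deltas": ".17 .314 0 0;.17 .314 0 0;.17 .314 0 0;.17 .314 0 0;0 0 0 0;0 0 -.25 0;0 0 -.25 0;0 0 -.15 0;0 0 -.08 0;0 0 0 0"
}}

```text
t: 13.38
eef_pos: [637.0, 21.7, 35.1]
tcp_rot: [-3.141, -0.001, 2.88]
ft_force: [-0.0, 0.0, -1.1]
opening: 0.351
grip_force: 30.0
```

Request:
{"fn": "drive_tool", "kwargs": {
  "deltas": "0 0 0 0;0 0 0 0;0 0 0 0"
}}

```text
t: 13.63
eef_pos: [637.5, 21.7, 36.3]
tcp_rot: [3.141, 0.0, 2.88]
ft_force: [0.0, -0.6, -1.5]
opening: 0.355
grip_force: 30.0
```

Request:
{"fn": "drive_tool", "kwargs": {
  "deltas": ".015 .035 0 0;0 0 0 0;0 0 -.01 0;0 0 0 0;0 0 0 0"
}}

```text
t: 14.05
eef_pos: [638.8, 25.4, 34.9]
tcp_rot: [3.142, -0.0, 2.881]
ft_force: [-0.4, 0.1, -0.6]
opening: 0.353
grip_force: 30.0
```

Request:
{"fn": "drive_tool", "kwargs": {
  "deltas": "0 0 0 0;0 0 0 0;0 0 0 0;0 0 0 0;0 0 .2 0;0 0 .3 0;0 0 .4 0;0 0 0 0;0 0 0 0",
  "gripper": 0.1
}}

```text
t: 14.8
eef_pos: [639.8, 25.3, 127.2]
tcp_rot: [3.141, 0.004, 2.881]
ft_force: [-0.5, -0.2, -0.6]
opening: 0.883
grip_force: 0.0
```

Request:
{"fn": "drive_tool", "kwargs": {
  "deltas": "-.321 -.162 0 0;-.321 -.162 0 0;-.321 -.162 0 0;-.321 -.162 0 0;-.321 -.162 0 0;-.321 -.162 0 0;0 0 0 0;0 0 0 0;0 0 0 0",
  "gripper": 0
}}

```text
t: 15.55
eef_pos: [446.7, -72.0, 124.6]
tcp_rot: [3.141, -0.0, 2.88]
ft_force: [0.2, 0.3, 0.4]
opening: 0.997
grip_force: 0.0
```

```bash
python3 -c "
from h import *
snap('wrist','w4');im,_=snap('top','top2')
cv2.imwrite('pics/c2.png',cv2.resize(im[140:315,225:455,::-1],None,fx=3.4,fy=3.4,interpolation=cv2.INTER_CUBIC))"
```

```text
(no output)
```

View pics/w4.png

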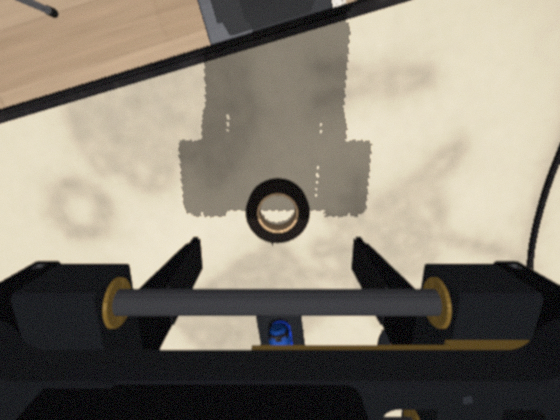

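View pics/c2.png

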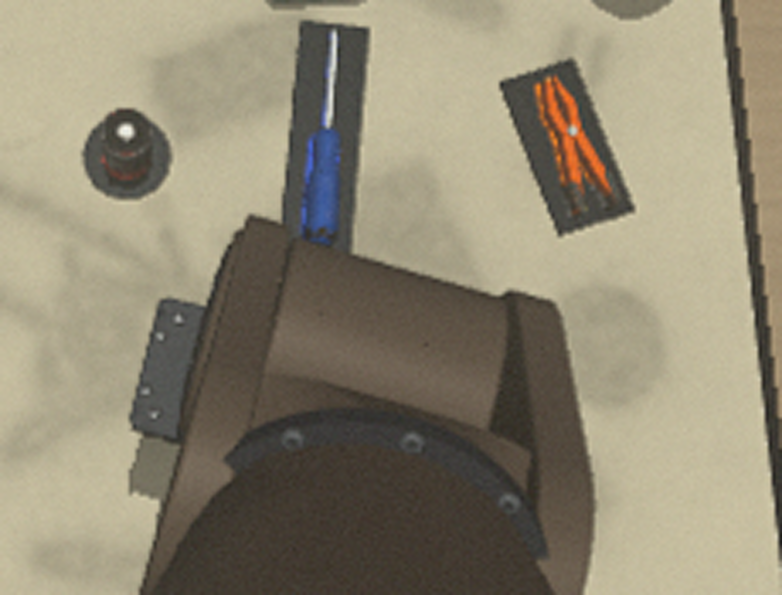

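In the wrist view the tape is centred at (278,210). In the top crop the screwdriver, clamp and cell all sit on their mats, and I'll measure them at the end. Now I grip the tape.

Request:
{"fn": "drive_tool", "kwargs": {
  "deltas": "-.015 0 -.3 0;0 0 -.3 0;0 0 -.25 0;0 0 -.15 0;0 0 -.06 0;0 0 0 0;0 0 0 0"
}}

```text
t: 16.23
eef_pos: [445.3, -71.5, 18.8]
tcp_rot: [3.141, -0.0, 2.881]
ft_force: [-0.6, -0.0, 0.0]
opening: 0.998
grip_force: 0.0
```

Request:
{"fn": "drive_tool", "kwargs": {
  "deltas": "0 0 0 0;0 0 0 0;0 0 0 0;0 0 0 0;0 0 0 0;0 0 0 0",
  "gripper": 1
}}

```text
t: 16.73
eef_pos: [444.8, -71.9, 19.1]
tcp_rot: [3.142, 0.0, 2.88]
ft_force: [-0.1, 0.4, -0.0]
opening: 0.634
grip_force: 0.2
```

Request:
{"fn": "drive_tool", "kwargs": {
  "deltas": "0 0 0 0;0 0 0 0;0 0 .2 0;0 0 .3 0;0 .3225 .1 0;0 .3225 0 0;0 .3225 0 0;0 .3225 0 0;0 .3225 0 0;0 .3225 0 0"
}}

```text
t: 17.57
eef_pos: [444.5, 123.1, 79.0]
tcp_rot: [3.142, -0.0, 2.88]
ft_force: [0.9, -0.1, 0.1]
opening: 0.623
grip_force: 30.0
```

Request:
{"fn": "drive_tool", "kwargs": {
  "deltas": "0 .3225 0 0;0 .3225 0 0;0 .3225 0 0;0 .3225 0 0;-.02 .3225 0 0;0 .3225 0 0;0 0 0 0;0 0 0 0;0 0 0 0"
}}

```text
t: 18.32
eef_pos: [442.3, 314.7, 78.7]
tcp_rot: [-3.141, -0.001, 2.881]
ft_force: [0.4, -0.6, -0.5]
opening: 0.627
grip_force: 30.0
```

Request:
{"fn": "drive_tool", "kwargs": {
  "deltas": "0 0 -.2 0;0 0 -.2 0;0 0 -.1 0;0 0 -.05 0;0 0 0 0;0 0 0 0;0 0 0 0"
}}

```text
t: 18.9
eef_pos: [443.2, 315.1, 24.7]
tcp_rot: [3.141, 0.001, 2.88]
ft_force: [-0.1, -0.3, -0.2]
opening: 0.625
grip_force: 30.0
```

Request:
{"fn": "drive_tool", "kwargs": {
  "deltas": "0 0 -.02 0;0 0 0 0;0 0 0 0"
}}

```text
t: 19.15
eef_pos: [442.8, 315.2, 22.3]
tcp_rot: [3.141, 0.0, 2.881]
ft_force: [0.1, -0.2, -0.9]
opening: 0.629
grip_force: 30.0
```

Request:
{"fn": "drive_tool", "kwargs": {
  "deltas": "0 0 0 0;0 0 0 0;0 0 0 0;0 0 0 0;0 0 0 0;0 0 .2 0;0 0 .3 0;0 0 .4 0;0 0 .4 0;0 0 0 0",
  "gripper": 0
}}

```text
t: 19.98
eef_pos: [444.8, 316.4, 158.6]
tcp_rot: [3.135, 0.007, 2.881]
ft_force: [1.1, 0.5, 0.6]
opening: 1.002
grip_force: 0.0
```

Request:
{"fn": "drive_tool", "kwargs": {
  "deltas": "-.2 .35 .1 0;-.2 .35 .1 0;-.2 .35 .1 0;-.2 .35 .1 0;-.2 .35 .1 0;-.2 .35 .1 0;-.2 .35 .1 0;0 0 0 0;0 0 0 0"
}}

```text
t: 20.73
eef_pos: [301.4, 561.4, 221.9]
tcp_rot: [3.141, 0.0, 2.884]
ft_force: [0.6, -0.4, -0.2]
opening: 1.0
grip_force: 0.0
```

```bash
python3 -c "
from h import *
im,_=snap('top','top3');b=im[:,:,::-1]
cv2.imwrite('pics/c3.png',cv2.resize(b[150:225,235:425],None,fx=4,fy=4,interpolation=cv2.INTER_CUBIC))
cv2.imwrite('pics/c4.png',cv2.resize(b[220:320,90:240],None,fx=4,fy=4,interpolation=cv2.INTER_CUBIC))"
```

```text
(no output)
```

View pics/c3.png

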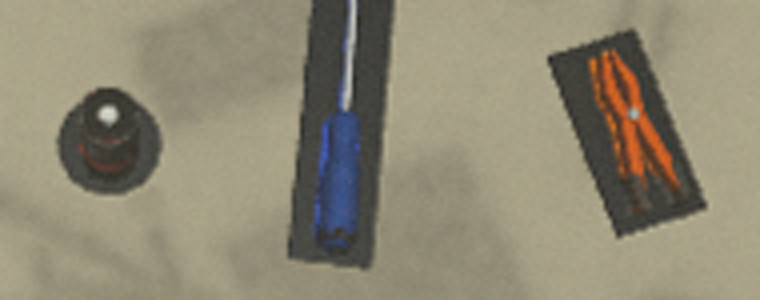

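View pics/c4.png

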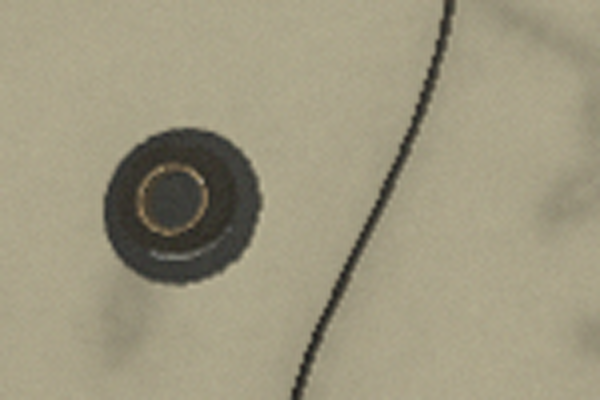

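All four items sit on their mats: cell terminal (108,114), screwdriver end (338,250), clamp jaws (606,55) and grips (638,207)/(680,197), tape centre (172,200). I'll check the offsets.

Run:
```python
from h import *
def w(x,y,z,o=(235,150),k=4): return world('top',o[0]+(x+.5)/k-.5,o[1]+(y+.5)/k-.5,z)
print('bat',w(108,114,65),'vs 637.9 25.3'); print('tape',w(172,200,22,(90,220)),'vs 442.4 315.3')
for n,p,m in[('sd vs 648.5 -114.5 173',w(338,250,15),w(332,30,11,(225,140),3.4)),('clamp vs 640 -285 -163.2',w(659,202,13),w(606,55,13))]:
    d=p-m; print(n,(p+m)/2,np.degrees(np.arctan2(d[1],d[0])),np.hypot(*d[:2]))
s=env.state(); print(s['t'],s['qvel'])
```

```text
bat [638.   24.8  65. ] vs 637.9 25.3
tape [444.5 313.6  22. ] vs 442.4 315.3
sd vs 648.5 -114.5 173 [ 647.15 -114.     13.  ] 174.61819099077408 157.7955956292824
clamp vs 640 -285 -163.2 [ 639.85 -284.95   13.  ] -165.0017633246998 93.89877528487797
20.7833 [-0.03717057 -0.00301728  0.02044325 -0.00291298 -0.00383367 -0.00125235]
```

All offsets are within 3 mm and 2°, so I'm handing it in.

```bash
python3 -c "
from cell import env
print(env.job_done())"
```

```text
the job is handed in; nothing more can be done
None
```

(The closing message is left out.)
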